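# Roll the snap caps home and park the roller

## Task

Press all six blue snap caps fully home by rolling the black roller over them, bearing down on it from above firmly but with no more than 25 N, and let it turn as it goes instead of dragging or lifting it. Stop it on the red line at the other end of the rack and leave it lying still there; keep the gripper off the caps and the rack, never let the roller run away, and leave the other things on the bench alone.

Things in the scene. Friction and masses are not known exactly. Their poses are not given: they have to be found in the camera images.
- rack: Vial rack fixed to the bench, 164 x 260 mm, origin under its middle; x across, y along the rails. Two aluminium rails (|x| 52 to 70 mm, tops 52 mm above the bench) run its whole length; guide lips outside them (|x| 72 to 82 mm) stand 8 mm above the rail tops and keep the roller square. Rubber end blocks 10 mm high sit on the rails at y = +-127 mm.
- rack_deck (a point): Middle of the rack at rail-top level, axes as the rack. Six amber glass vials with blue caps stand in two columns (x = -20, +20 mm) of three rows (y = -24, 0, +24 mm); the white deck around them is 12 mm below the rail tops.
- roller_centre (a point): Centre of the loose black rubber-covered roller lying across the rails: cylinder 90 mm in diameter, 134 mm long, too thick to grasp. Its x axis is its axle line; y and z turn as it rolls (z up at the start). At rest on the rails this point is 45 mm above them, 97 mm above the bench. It begins near either end of the rack, square to it.
- roller: The same roller (origin at its centre): 0.6 to 0.94 kg, grippy rubber on aluminium rails; let go slowly it stops within a few mm, but it rolls back a little off half-pressed caps. A press of 8 to 12 N from above on top of its weight is enough to drive the caps in as it rolls over them; it and the glass below stand at most 25 N from the fingers.
- park_line (a point): Middle of the red parking line at the far end of the rack from the roller (thin line across deck and rails with a red clip on each guide lip), at rail-top level. The line lies along its own x, y along the rails.
- flow_cell: Bystander: bolted flow cell of clear and white plates, 90 x 120 x 48 mm with yellow fittings to 64 mm, origin under its centre.
- wash_bottle: Bystander: white bottle with a blue cap, 60 mm wide, 150 mm tall, origin under its centre.
- jar: Bystander: glass jar with a yellow lid, 60 mm wide, 70 mm tall, origin under its centre.
- screwdriver: Bystander: orange-handled screwdriver lying on the bench along its own x.
- cap1a (a joint): Blue snap cap, 18 mm wide, on the vial at x = -20, y = -24 mm of the rack: depth pushed in, m. 0 = standing 5 mm proud of the rail tops, 0.005 = fully home, flush with the rail tops. Slides stiffly (about 5.5 N) and stays where it is pushed, so the roller's own weight, shared by two caps side by side, does not push them in.
- cap1b (a joint): Blue snap cap, 18 mm wide, on the vial at x = 20, y = -24 mm of the rack: depth pushed in, m. 0 = standing 5 mm proud of the rail tops, 0.005 = fully home, flush with the rail tops. As cap1a.
- cap2a (a joint): Blue snap cap, 18 mm wide, on the vial at x = -20, y = 0 mm of the rack: depth pushed in, m. 0 = standing 5 mm proud of the rail tops, 0.005 = fully home, flush with the rail tops. As cap1a.
- cap2b (a joint): Blue snap cap, 18 mm wide, on the vial at x = 20, y = 0 mm of the rack: depth pushed in, m. 0 = standing 5 mm proud of the rail tops, 0.005 = fully home, flush with the rail tops. As cap1a.
- cap3a (a joint): Blue snap cap, 18 mm wide, on the vial at x = -20, y = 24 mm of the rack: depth pushed in, m. 0 = standing 5 mm proud of the rail tops, 0.005 = fully home, flush with the rail tops. As cap1a.
- cap3b (a joint): Blue snap cap, 18 mm wide, on the vial at x = 20, y = 24 mm of the rack: depth pushed in, m. 0 = standing 5 mm proud of the rail tops, 0.005 = fully home, flush with the rail tops. As cap1a.
Things that resemble listed ones, but are neither listed nor needed, are in the scene too. Leave any green look-alike of the roller alone.

How it is judged:
By the outcome, as a careful person would: the job done as asked, in the order asked, and still so for the second after the job is handed in, with the robot touching nothing.
It also fails if it takes over 61 s, if anything falls off the work surface, if the arm or the gripper's body presses on something with over 40 N, if the wrist force passes 120 N, or if a joint passes its speed limit or range.

## Robot

A 7-joint arm with a two-finger parallel gripper is mounted at the origin on the work surface. World frame = base frame: x ahead of the robot, y to its left, z up, the work surface at z = 0. Lengths are in m, angles in degrees, forces in N, time in s.
With the tool pointing down it reaches from about 0.425 to 0.875 m from the base axis. Payload 4.7 kg.
Tool frame: the origin (TCP) lies between the finger pads; the fingertips stand env.finger_overhang ahead of it and the grasp point (between the pads) lies 5 mm behind it (env.finger_overhang is the distance from the TCP to the fingertips, in m); z points along the fingers, y is the line along which they close (so a half turn about z gives the same grasp; the last joint's range is limited). The gripper opens to 87 mm and grips with 3 to 60 N. Pads are 19 mm wide; open, the fingers measure 117 mm over their backs; the gripper's body (75 mm by 190 mm) begins 51 mm behind the grasp point.
Start: joints at [77.642, 18.392, -4.016, 83.108, 1.295, 78.541, -3.26], TCP at [0.148, -0.633, 0.237] pointing down, gripper open.
Joint ranges: [-163.93, 163.93], [-17.29, 119.83], [-79.2, 71.16], [3.27, 140.29], [-89.18, 269.18], [5.43, 117.66], [-154.24, 154.24]. Speed limits (degrees/s): [147.25, 147.25, 180, 180, 180, 180, 180].

## Interface

Orientations are given as [roll, pitch, yaw] about the fixed x, y, z axes, in that order (R = Rz(yaw) Ry(pitch) Rx(roll)).
In Python, from cell import telemetry, eyes, env, models gives the robot as it stands. The module is installed in compiled form; this text tells all that it offers.
- The arm moves only by the tool drive_tool, never from a script. Its arguments are lists of equal length, an entry for each row: "angular": the turn, a rotation vector about the tool's x, y, z in rad, a list of three; "delta_pos": the shift along the tool's x, y, z in cm, a list of three; "gripper": the finger opening in cm, from 0 to 8.7. A call has 1 to 20 rows; each row shifts and turns the commanded pose from where the row before left it, along the tool's axes as they then stand; what a row does not reach is not made up. A row lasts 1/10 s, in which the tool goes at most 50 mm and 8.59 degrees, less where a joint would pass 70% of its speed; a pose out of reach is approached as far as the arm can. A call with a gripper value outside its range is refused whole. The fingers move at their own pace and stop on an object; "squeeze" is the grip in N (left out, the last holds). Time passes only in rows, so rows that do not move let the fingers close. It gives the time, the measured TCP pose, the force, the opening and the grip force at its end, in the units of the state.
- telemetry.get_obs(): the state, without advancing time (a new reading comes with each control period).
- eyes.read_camera(name): name is "scene" or "top" or "wrist"; returns a dict with "pixels" (420x560x3 uint8, red, green, blue), "mtx" (3x3 intrinsics, pixels), "D" ([k1, k2, p1, p2, k3] as OpenCV has them; the pictures are not rectified), "origin" and "orientation" of the camera in the world. Camera axes: x right, y down, z forward; pixel columns grow to the right and rows downward; lengths in m; the calibration is good to about 2 mm. A picture is of the moment at which its call begins. There is no depth.
- env.sign_off(): hands the job in; it is judged then, once.
Trained networks look in a picture, given as the dict that the camera call returned (one of the last four; its "shot" number tells which), for a name from the list of things; names that differ only in an ending like _2 or _b are one class to them, and where a whole thing is asked for, a point or a joint stands for the part that bears it (a point fixed in the world has none). Each returns a list of dicts, best first, with "p" (0 to 1); they miss things now and then, are a little off and sometimes report something else, mostly with a low value. They report only what shows in the picture. A call takes as long as a camera call. They do not tell look-alikes from the thing itself.
- models.search_frame(picture, target): "centre" ([column, row] in pixels, amid what is visible of it).
- models.cut_out(picture, target): "pixels" (420x560 bool, what is visible of it) and "centre" ([column, row] in pixels, amid what is visible of it).
The state is a dict: "time_s": time; "qpos": joint angles; "joint_velocities": joint speeds; "effort": joint torques, N m; "tool_pos": TCP position; "tool_rot": TCP orientation; "force": force on the tool from outside, world axes, zero at the start; "wrist_torque": the same for the moment, N m; "grip_width": finger opening in m; "grasp_force": force on a finger pad.
Only numpy, scipy, OpenCV 4.12 (cv2) and the standard library are available. Lean on these libraries where they do the work, as an engineer would, in place of code of your own. Each camera call takes 0.05 s, during which the arm holds its last target. There are 200 camera calls.

## Working session

There is one attempt and no reset: what is moved stays moved. The work goes in short steps, Python scripts to look and compute and a tool call to move; the robot and the scene stay as the last step left them, time stands still between calls to the robot, and variables do not carry over. Pictures are saved under pics/ and viewed, at most 10 in all, crops included, and the job is handed in when it is done.

Besides the shell and the picture viewer there is one more tool, called as a command line: name --argument value ..., lists and objects as JSON in quotes. drive_tool: Moves the arm, as the interface text tells. Its arguments: {"type":"object","properties":{"angular":{"type":"array","items":{"type":"array","items":{"type":"number"}}},"delta_pos":{"type":"array","items":{"type":"array","items":{"type":"number"}}},"gripper":{"type":"array","items":{"type":"number"}},"squeeze":{"type":"number"}},"required":["angular","delta_pos","gripper"]}

```bash
mkdir -p pics
cat > h.py <<'E'
import numpy as np, cv2
from cell import telemetry, eyes, env, models
from scipy.spatial.transform import Rotation as R
def rot(p):
    o=np.array(p['orientation'],float)
    if o.shape==(3,3): return o
    return R.from_euler('xyz',o,degrees=True).as_matrix() if o.size==3 else R.from_quat(o).as_matrix()
def ray(p,px,z):
    u=cv2.undistortPoints(np.array([[px]],float),np.array(p['mtx']),np.array(p['D']))[0,0]
    d=rot(p)@np.array([u[0],u[1],1]);o=np.array(p['origin']);return o+d*(z-o[2])/d[2]
def proj(p,X):
    M=rot(p).T;return cv2.projectPoints(np.array(X,float).reshape(-1,1,3),cv2.Rodrigues(M)[0],-M@np.array(p['origin']),np.array(p['mtx']),np.array(p['D']))[0][:,0]
def save(p,n,crop=None,s=1):
    im=p['pixels'][:,:,::-1]
    if crop: im=im[crop[1]:crop[3],crop[0]:crop[2]]
    cv2.imwrite('pics/'+n,cv2.resize(im,None,fx=s,fy=s,interpolation=cv2.INTER_CUBIC))
E
python3 - <<'E'
from h import *
ps={n:eyes.read_camera(n) for n in('top','scene')}
for n,p in ps.items():
    print(n,p['origin'],p['orientation']); save(p,n+'1.png')
    for t,z in(('roller',.097),('rack',.045),('cap1a',.055),('flow_cell',.05),('wash_bottle',.1),('jar',.05),('screwdriver',.01)):
        for d in models.search_frame(p,t)[:7]: print(t,d['p'],np.round(d['centre']),ray(p,d['centre'],z).round(3))
o=telemetry.get_obs();print(o['tool_pos'],o['tool_rot'],o['time_s'],env.finger_overhang,o['force'])
E
```

```text
top [ 0.56539866 -0.00712532  1.06994512] [-176.52179621   -0.50056183  -91.68646724]
roller 0.83 [245. 232.] [0.568 0.076 0.097]
roller 0.68 [229. 130.] [0.826 0.109 0.097]
rack 0.75 [292. 218.] [ 0.6   -0.043  0.045]
cap1a 0.6 [287. 224.] [ 0.585 -0.03   0.055]
flow_cell 0.91 [140. 208.] [0.637 0.353 0.05 ]
flow_cell 0.68 [242. 233.] [0.564 0.087 0.05 ]
wash_bottle 0.85 [129. 302.] [0.404 0.365 0.1  ]
jar 0.92 [405. 212.] [ 0.609 -0.341  0.05 ]
screwdriver 0.95 [433. 276.] [ 0.434 -0.422  0.01 ]
scene [ 1.13596695 -0.59110428  0.88087291] [-135.40887265   -0.57552567   42.52230693]
roller 0.98 [371. 225.] [0.848 0.063 0.097]
roller 0.74 [294. 172.] [0.572 0.077 0.097]
rack 0.73 [274. 213.] [ 0.607 -0.044  0.045]
rack 0.28 [291. 173.] [0.532 0.114 0.045]
wash_bottle 0.88 [311. 116.] [0.428 0.326 0.1  ]
jar 0.66 [186. 290.] [ 0.628 -0.363  0.05 ]
screwdriver 0.78 [121. 272.] [ 0.441 -0.429  0.01 ]
[ 0.14803941 -0.63294721  0.23659803] [1.79994049e+02 2.28609625e-03 1.31661235e+01] 0.8 0.014 [-0.50833191 -0.17958093 -0.45630271]
```

Run:
```python
import cv2
im=cv2.imread('pics/top1.png');cv2.imwrite('pics/topc.png',cv2.resize(im[80:300,180:400],None,fx=2.7,fy=2.7,interpolation=cv2.INTER_CUBIC))
```

```text
(no output)
```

View pics/topc.png

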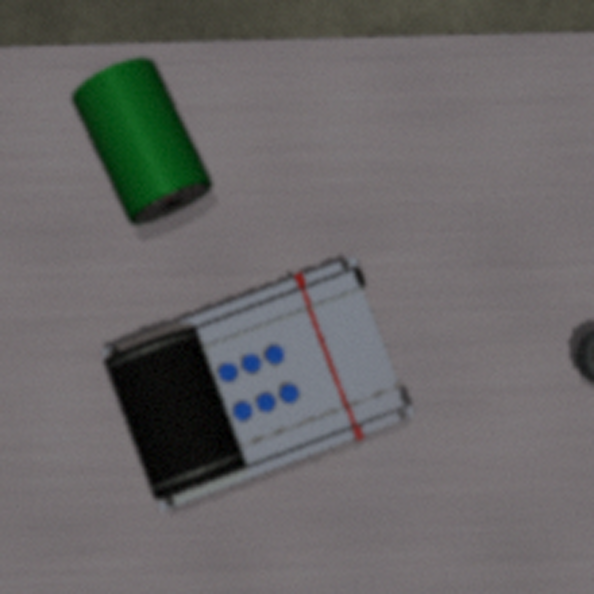

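View pics/scene1.png

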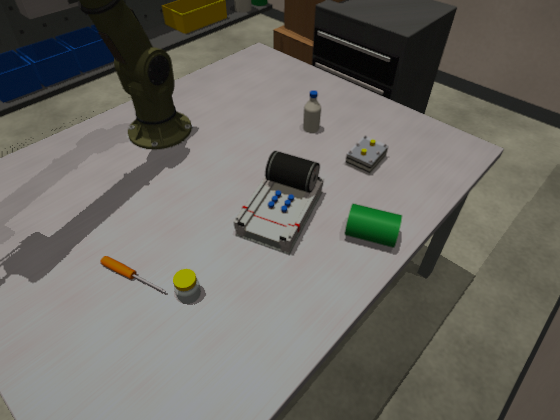

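The top view (crop) shows two roller-like things: black at px (246,233) on the rack and green at (229,130) on the bench. The black one on the rails is the one to use; the green look-alike stays untouched. The six blue caps are near (265–287, 211–232) and the red line runs from (291,184) to (313,240).

```bash
cat >> h.py <<'E'
def measure(p,z0=0):
    hsv=cv2.cvtColor(p['pixels'],cv2.COLOR_RGB2HSV);out=[]
    roi=np.zeros(hsv.shape[:2],bool);roi[165:275,210:345]=1
    b=((hsv[...,0]>100)&(hsv[...,0]<130)&(hsv[...,1]>150)&roi).astype(np.uint8)
    n,_,st,c=cv2.connectedComponentsWithStats(b)
    caps=[ray(p,c[i],.057) for i in range(1,n) if st[i,4]>15]
    r=((hsv[...,0]<8)|(hsv[...,0]>172))&(hsv[...,1]>100)&(hsv[...,2]>80)&roi
    red=np.argwhere(r)[:,::-1].astype(float)
    return np.array(caps),np.array([ray(p,q,.053) for q in red])
E
python3 - <<'E'
from h import *
p=eyes.read_camera('top')
caps,red=measure(p);print(caps.round(4));m=caps.mean(0)[:2]
print('rackcentre',m)
u=np.linalg.svd(red[:,:2]-red[:,:2].mean(0))[2][0];e=(red[:,:2]-red[:,:2].mean(0))@u
mid=red[:,:2].mean(0)+u*(e.max()+e.min())/2;print('line',mid,u,np.ptp(e),len(red))
d=np.array([-u[1],u[0]]); d*=np.sign(d@(mid-m)); print('dir',d,'park',d@(mid-m),'side',u@(mid-m), np.degrees(np.arctan2(d[1],d[0])))
print('caps in frame',np.c_[(caps[:,:2]-m)@u,(caps[:,:2]-m)@d].round(4))
for c in models.cut_out(p,'roller')[:2]:
    if c['centre'][1]>180:
        q=np.argwhere(c['pixels'])[:,::-1].astype(float);h=cv2.convexHull(q.astype(np.float32))[:,0]
        X=np.array([ray(p,a,.097) for a in h])[:,:2]-m
        print('roller p',c['p'],'along',(X@d).min(),(X@d).max(),'across',(X@u).min(),(X@u).max())
        for s in (-.1,-.09,-.085,-.08,-.07):  # predicted silhouette
            T=np.linspace(0,2*np.pi,60);P=[np.r_[m+u*a+d*(s+.045*np.cos(t)),.097+.045*np.sin(t)] for t in T for a in(-.067,.067)]
            Y=np.array([ray(p,a,.097) for a in proj(p,P)])[:,:2]-m;print(s,(Y@d).min(),(Y@d).max(),(Y@u).min(),(Y@u).max())
E
```

```text
[[ 0.6189 -0.0163  0.057 ]
 [ 0.6118  0.0066  0.057 ]
 [ 0.6034  0.0288  0.057 ]
 [ 0.5817 -0.0289  0.057 ]
 [ 0.574  -0.0065  0.057 ]
 [ 0.5662  0.0156  0.057 ]]
rackcentre [ 5.92655948e-01 -1.16627472e-04]
line [ 0.61635606 -0.06784155] [-0.94690417 -0.32151592] 0.16941543168959966 63
dir [ 0.32151592 -0.94690417] park 0.07174897708754771 side -0.0006670937746717105 -71.24537407541678
caps in frame [[-0.0197  0.0238]
 [-0.0203 -0.0002]
 [-0.0195 -0.0239]
 [ 0.0197  0.0237]
 [ 0.0197  0.0001]
 [ 0.02   -0.0234]]
roller p 0.62 along -0.12831998277937048 -0.035633891288616285 across -0.07370833341011213 0.06842495330688753
-0.1 -0.14548172124904146 -0.054995023900272465 -0.07160831716063477 0.06888749745272246
-0.09 -0.13540760702503796 -0.04500000000000021 -0.0716083171606348 0.0688874974527227
-0.085 -0.1303705499130361 -0.04000000000000016 -0.07160831716063472 0.06888749745272259
-0.08 -0.1253334928010344 -0.0350000000000002 -0.07160831716063483 0.06888749745272267
-0.07 -0.11525937857703085 -0.025000000000000095 -0.07160831716063486 0.06888749745272252
```

drive_tool --angular '[[0, 0, -0.0974], [0, 0, 0], [0, 0, 0], [0, 0, 0], [0, 0, 0], [0, 0, 0], [0, 0, 0], [0, 0, 0], [0, 0, 0], [0, 0, 0], [0, 0, 0], [0, 0, 0], [0, 0, 0], [0, 0, 0], [0, 0, 0], [0, 0, 0], [0, 0, 0], [0, 0, 0], [0, 0, 0], [0, 0, 0]]' --delta_pos '[[0, 0, 0], [3.286, -2.917, 0], [3.286, -2.917, 0], [3.286, -2.917, 0], [3.286, -2.917, 0], [3.286, -2.917, 0], [3.286, -2.917, 0], [3.286, -2.917, 0], [3.286, -2.917, 0], [3.286, -2.917, 0], [3.286, -2.917, 0], [3.286, -2.917, 0], [3.286, -2.917, 0], [3.286, -2.917, 0], [3.286, -2.917, 0], [3.286, -2.917, 0], [3.286, -2.917, 0], [3.286, -2.917, 0], [3.286, -2.917, 0], [3.286, -2.917, 0]]' --gripper '[0, 0, 0, 0, 0, 0, 0, 0, 0, 0, 0, 0, 0, 0, 0, 0, 0, 0, 0, 0]'

```text
time_s: 2.9
tool_pos: [0.562, 0.0938, 0.2369]
tool_rot: [180.0, -0.0, 18.7]
force: [0.3, 0.1, -0.5]
grip_width: 0.0006
grasp_force: 0.0
```

```bash
cat >> h.py <<'E'
Mc=np.array([.5927,-.0001]);D=np.array([.3215,-.9469]);U=np.array([-.9469,-.3215])
def st():
    o=telemetry.get_obs();t=np.array(o['tool_pos']);q=t[:2]-Mc
    print('t %.2f along %.2f mm across %.2f tipz %.2f mm rot %s F %s Fd %.2f w %.4f'%(o['time_s'],1e3*q@D,1e3*q@U,1e3*(t[2]-.014),np.round(o['tool_rot'],2),np.round(o['force'],2),np.array(o['force'])[:2]@D,o['grip_width']))
E
python3 - <<'E'
from h import *
st();p=eyes.read_camera('wrist');save(p,'w1.png')
E
```

```text
t 2.90 along -98.76 mm across -1.10 tipz 222.85 mm rot [ 1.7996e+02 -4.0000e-02  1.8690e+01] F [ 0.3   0.08 -0.46] Fd 0.02 w 0.0006
```

View pics/w1.png

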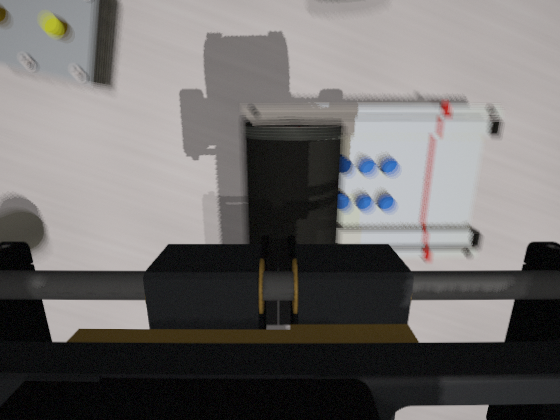

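The wrist view shows the closed fingers (about px (278,285)) above the black roller (247–342, 125–245), with the caps and red line (430,190) further along, as measured.

drive_tool --angular '[[0, 0, 0], [0, 0, 0], [0, 0, 0], [0, 0, 0]]' --delta_pos '[[0, 0, 3.0], [0, 0, 3.0], [0, 0, 1.7], [0, 0, 0]]' --gripper '[0, 0, 0, 0]'

```text
time_s: 3.35
tool_pos: [0.5599, 0.0922, 0.1575]
tool_rot: [-179.9, 0.2, 18.8]
force: [-0.1, 0.7, 0.6]
grip_width: 0.0004
grasp_force: 0.0
```

drive_tool --angular '[[0, 0, 0], [0, 0, 0]]' --delta_pos '[[0, 0, 0.15], [0, 0, 0]]' --gripper '[0, 0]'

```text
time_s: 3.55
tool_pos: [0.5616, 0.0925, 0.1591]
tool_rot: [180.0, -0.1, 18.7]
force: [-0.3, 0.7, 0.6]
grip_width: 0.0003
grasp_force: 0.0
```

drive_tool --angular '[[0, 0, 0], [0, 0, 0]]' --delta_pos '[[0, 0, 0.1], [0, 0, 0]]' --gripper '[0, 0]'

```text
time_s: 3.75
tool_pos: [0.5614, 0.0925, 0.1577]
tool_rot: [180.0, -0.0, 18.7]
force: [0.0, 0.1, 0.6]
grip_width: 0.0005
grasp_force: 0.0
```

```bash
python3 -c "
from h import *
st()"
```

```text
t 3.75 along -97.70 mm across -0.13 tipz 143.66 mm rot [ 1.7997e+02 -5.0000e-02  1.8730e+01] F [0.02 0.14 0.64] Fd -0.13 w 0.0005
```

drive_tool --angular '[[0, 0, 0], [0, 0, 0]]' --delta_pos '[[0, 0, 0.1], [0, 0, 0]]' --gripper '[0, 0]'

```text
time_s: 3.95
tool_pos: [0.5611, 0.0925, 0.1561]
tool_rot: [180.0, 0.0, 18.7]
force: [0.1, 0.9, 0.6]
grip_width: 0.0007
grasp_force: 0.0
```

drive_tool --angular '[[0, 0, 0], [0, 0, 0]]' --delta_pos '[[0, 0, 0.07], [0, 0, 0]]' --gripper '[0, 0]'

```text
time_s: 4.15
tool_pos: [0.5612, 0.0926, 0.1554]
tool_rot: [180.0, -0.0, 18.7]
force: [-0.6, 0.9, 0.4]
grip_width: 0.0006
grasp_force: 0.4
```

```bash
python3 -c "
from h import *
st()"
```

```text
t 4.15 along -97.89 mm across 0.07 tipz 141.36 mm rot [180.    -0.    18.75] F [-0.65  0.88  0.44] Fd -1.04 w 0.0006
```

drive_tool --angular '[[0, 0, 0], [0, 0, 0]]' --delta_pos '[[0, 0, 0.05], [0, 0, 0]]' --gripper '[0, 0]'

```text
time_s: 4.35
tool_pos: [0.5612, 0.0927, 0.1551]
tool_rot: [180.0, -0.0, 18.8]
force: [-0.1, 0.2, 2.0]
grip_width: 0.0006
grasp_force: 1.1
```

drive_tool --angular '[[0, 0, 0], [0, 0, 0]]' --delta_pos '[[0, 0, 0.05], [0, 0, 0]]' --gripper '[0, 0]'

```text
time_s: 4.55
tool_pos: [0.5613, 0.0929, 0.1552]
tool_rot: [180.0, -0.0, 18.8]
force: [-2.1, 0.0, 6.5]
grip_width: 0.0002
grasp_force: 3.0
```

drive_tool --angular '[[0, 0, 0], [0, 0, 0]]' --delta_pos '[[0, 0, 0.05], [0, 0, 0]]' --gripper '[0, 0]'

```text
time_s: 4.75
tool_pos: [0.5613, 0.0929, 0.1551]
tool_rot: [180.0, -0.0, 18.8]
force: [-3.6, 0.1, 8.9]
grip_width: 0.0006
grasp_force: 4.4
```

```bash
python3 -c "
from h import *
st()"
```

```text
t 4.75 along -98.17 mm across -0.19 tipz 141.10 mm rot [ 1.7997e+02 -3.0000e-02  1.8760e+01] F [-3.61  0.07  8.9 ] Fd -1.23 w 0.0006
```

drive_tool --angular '[[0, 0, 0], [0, 0, 0], [0, 0, 0], [0, 0, 0], [0, 0, 0], [0, 0, 0], [0, 0, 0], [0, 0, 0], [0, 0, 0], [0, 0, 0]]' --delta_pos '[[0, 0.1, 0.04], [0, 0.2, 0], [0, 0.3, 0], [0, 0.4, 0], [0, 0.4, 0], [0, 0.4, 0], [0, 0.4, 0], [0, 0.4, 0], [0, 0.3, 0], [0, 0.1, 0]]' --gripper '[0, 0, 0, 0, 0, 0, 0, 0, 0, 0]'

```text
time_s: 5.75
tool_pos: [0.5716, 0.0635, 0.1562]
tool_rot: [179.9, -0.1, 18.7]
force: [-5.7, -2.0, 15.8]
grip_width: 0.0006
grasp_force: 8.2
```

```bash
cat >> h.py <<'E'
def rollpos(p):
    for c in models.cut_out(p,'roller'):
        if 180<c['centre'][1]<265:
            h=cv2.convexHull(np.argwhere(c['pixels'])[:,::-1].astype(np.float32))[:,0]
            X=np.array([ray(p,a,.097) for a in h])[:,:2]-Mc
            print('p %.2f along %.1f..%.1f across %.1f..%.1f'%(c['p'],*(1e3*np.array([(X@D).min(),(X@D).max(),(X@U).min(),(X@U).max()]))))
E
python3 - <<'E'
from h import *
st();p=eyes.read_camera('top');save(p,'t2.png',(180,120,380,290),3.5);rollpos(p)
E
```

```text
t 5.75 along -66.99 mm across -0.46 tipz 142.19 mm rot [ 1.7987e+02 -7.0000e-02  1.8700e+01] F [-5.68 -1.96 15.85] Fd 0.03 w 0.0006
p 0.63 along -39.4..-21.1 across -70.3..66.1
```

View pics/t2.png

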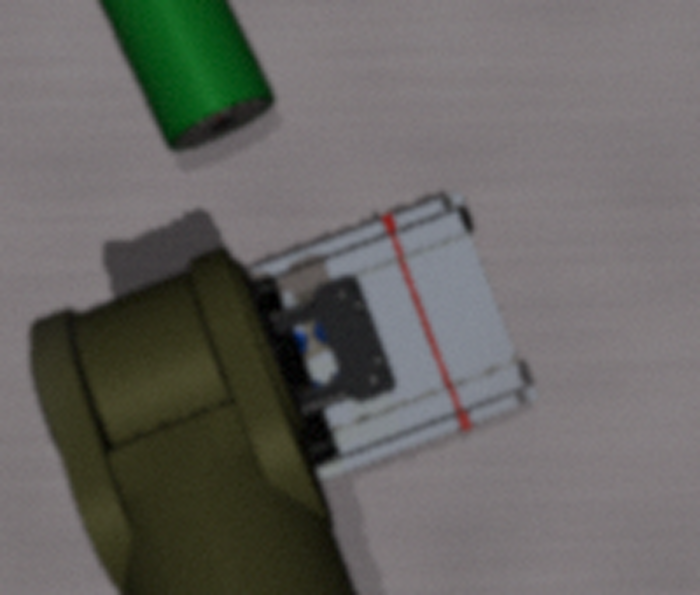

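Front edge moved ~15 mm for a 31 mm finger move: it is rolling without slip. Continuing the stroke.

drive_tool --angular '[[0, 0, 0], [0, 0, 0], [0, 0, 0], [0, 0, 0], [0, 0, 0], [0, 0, 0], [0, 0, 0], [0, 0, 0], [0, 0, 0], [0, 0, 0]]' --delta_pos '[[-0.02, 0.1, 0], [-0.02, 0.3, 0], [-0.02, 0.4, 0], [-0.02, 0.4, 0], [0, 0.4, 0], [0, 0.4, 0], [0, 0.4, 0], [0, 0.4, 0], [0, 0.3, 0], [0, 0.1, 0]]' --gripper '[0, 0, 0, 0, 0, 0, 0, 0, 0, 0]'

```text
time_s: 6.85
tool_pos: [0.5816, 0.0341, 0.155]
tool_rot: [180.0, -0.2, 18.7]
force: [0.5, 0.7, 7.4]
grip_width: 0.0001
grasp_force: 3.6
```

Run:
```python
from h import *
st();p=eyes.read_camera('top');rollpos(p)
```

```text
t 6.85 along -35.95 mm across -0.48 tipz 141.01 mm rot [179.99  -0.18  18.73] F [0.52 0.73 7.42] Fd -0.53 w 0.0001
```

drive_tool --angular '[[0, 0, 0], [0, 0, 0], [0, 0, 0], [0, 0, 0], [0, 0, 0]]' --delta_pos '[[0, 0, -0.3], [0, 0, -0.7], [0, -1.3, -0.5], [0, -1.4, 0], [0, 0, 0]]' --gripper '[0, 0, 0, 0, 0]'

```text
time_s: 7.45
tool_pos: [0.5704, 0.0631, 0.1687]
tool_rot: [-179.9, -0.0, 19.0]
force: [-0.1, 0.5, 0.3]
grip_width: 0.0005
grasp_force: 0.0
```

Run:
```python
from h import *
st();p=eyes.read_camera('top');rollpos(p);p=eyes.read_camera('scene');save(p,'s2.png',(200,110,380,260),4)
```

```text
t 7.45 along -66.96 mm across 0.79 tipz 154.68 mm rot [-1.7993e+02 -1.0000e-02  1.9030e+01] F [-0.06  0.49  0.32] Fd -0.48 w 0.0005
p 0.83 along -38.9..-10.5 across -70.0..66.4
```

View pics/s2.png

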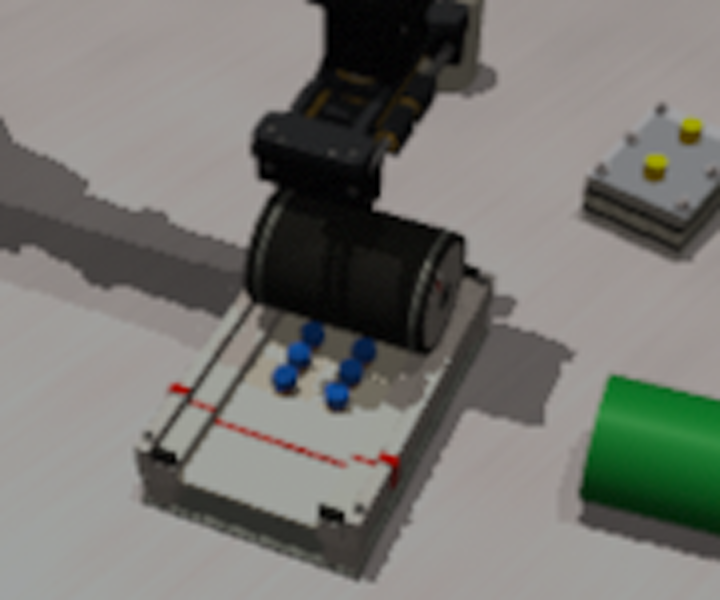

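The picture shows the roller rolled up just short of the first row of caps, fingers lifted above it, and all six caps at (285–365, 335–395) still proud.

drive_tool --angular '[[0, 0, 0], [0, 0, 0], [0, 0, 0], [0, 0, 0], [0, 0, 0], [0, 0, 0]]' --delta_pos '[[0, -0.4, 0.6], [0, 0, 0.5], [0, 0, 0.2], [0, 0, 0.15], [0, 0, 0.05], [0, 0, 0]]' --gripper '[0, 0, 0, 0, 0, 0]'

```text
time_s: 8.2
tool_pos: [0.5702, 0.063, 0.1555]
tool_rot: [179.9, 0.0, 18.7]
force: [-5.9, -0.1, 15.7]
grip_width: 0.0004
grasp_force: 7.5
```

Run:
```python
from h import *
st()
```

```text
t 8.20 along -67.01 mm across 0.99 tipz 141.48 mm rot [1.7995e+02 4.0000e-02 1.8740e+01] F [-5.9  -0.08 15.71] Fd -1.83 w 0.0004
```

drive_tool --angular '[[0, 0, 0], [0, 0, 0], [0, 0, 0], [0, 0, 0], [0, 0, 0], [0, 0, 0]]' --delta_pos '[[0, 0.2, -0.02], [0, 0.4, -0.02], [0, 0.4, -0.02], [0, 0.4, -0.02], [0, 0.4, 0], [0, 0.2, 0]]' --gripper '[0, 0, 0, 0, 0, 0]'

```text
time_s: 8.8
tool_pos: [0.5768, 0.044, 0.1563]
tool_rot: [180.0, 0.0, 18.7]
force: [-5.5, -0.4, 14.2]
grip_width: 0.0007
grasp_force: 7.3
```

drive_tool --angular '[[0, 0, 0], [0, 0, 0], [0, 0, 0], [0, 0, 0], [0, 0, 0]]' --delta_pos '[[0, 0.2, 0], [0, 0.4, 0], [0, 0.4, 0], [0, 0.4, 0], [0, 0.2, 0]]' --gripper '[0, 0, 0, 0, 0]'

```text
time_s: 9.3
tool_pos: [0.5824, 0.0281, 0.1561]
tool_rot: [179.9, -0.0, 18.7]
force: [-3.9, -1.8, 12.3]
grip_width: 0.0008
grasp_force: 6.1
```

Run:
```python
from h import *
st();p=eyes.read_camera('top');rollpos(p)
```

```text
t 9.30 along -29.99 mm across 0.72 tipz 142.09 mm rot [ 1.7991e+02 -1.0000e-02  1.8690e+01] F [-3.91 -1.83 12.3 ] Fd 0.47 w 0.0008
```

drive_tool --angular '[[0, 0, 0], [0, 0, 0], [0, 0, 0], [0, 0, 0], [0, 0, 0]]' --delta_pos '[[0, 0.2, 0.04], [0, 0.4, 0.03], [0, 0.4, 0.03], [0, 0.3, 0.02], [0, 0, 0]]' --gripper '[0, 0, 0, 0, 0]'

```text
time_s: 9.9
tool_pos: [0.5869, 0.0144, 0.1549]
tool_rot: [179.8, -0.0, 18.6]
force: [-3.8, -3.3, 12.2]
grip_width: 0.0003
grasp_force: 6.3
```

Run:
```python
from h import *
st()
```

```text
t 9.90 along -15.57 mm across 0.80 tipz 140.91 mm rot [ 1.7982e+02 -2.0000e-02  1.8620e+01] F [-3.83 -3.29 12.16] Fd 1.88 w 0.0003
```

drive_tool --angular '[[0, 0, 0], [0, 0, 0], [0, 0, 0], [0, 0, 0], [0, 0, 0]]' --delta_pos '[[0, 0, -0.3], [0, 0, -0.7], [0, -1.3, -0.5], [0, -1.0, 0], [0, 0, 0]]' --gripper '[0, 0, 0, 0, 0]'

```text
time_s: 10.4
tool_pos: [0.5778, 0.0416, 0.1682]
tool_rot: [-179.9, -0.0, 19.0]
force: [-0.3, 1.0, 0.6]
grip_width: 0.0004
grasp_force: 0.0
```

Run:
```python
from h import *
st();p=eyes.read_camera('top');rollpos(p);save(p,'t3.png',(210,160,350,275),5);p=eyes.read_camera('scene');save(p,'s3.png',(230,130,340,250),5)
```

```text
t 10.40 along -44.26 mm across 0.71 tipz 154.16 mm rot [-1.7994e+02 -1.0000e-02  1.8990e+01] F [-0.31  1.03  0.57] Fd -1.08 w 0.0004
p 0.69 along -3.8..125.6 across -80.9..79.1
p 0.61 along -5.0..14.1 across -67.3..66.7
```

View pics/s3.png

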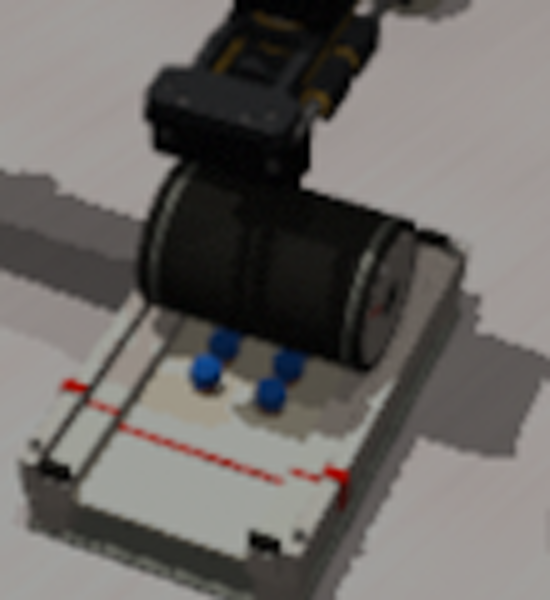

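The picture shows the roller past the first contact with row 1, four caps (205–290, 345–395) still visible; centre ≈ -31 mm. Next stroke.

drive_tool --angular '[[0, 0, 0], [0, 0, 0], [0, 0, 0], [0, 0, 0], [0, 0, 0], [0, 0, 0]]' --delta_pos '[[0, -0.5, 0.6], [0, 0, 0.4], [0, 0, 0.2], [0, 0, 0.15], [0, 0, 0.05], [0, 0, 0]]' --gripper '[0, 0, 0, 0, 0, 0]'

```text
time_s: 11.15
tool_pos: [0.5768, 0.043, 0.1551]
tool_rot: [180.0, 0.1, 18.7]
force: [-3.4, -0.4, 9.2]
grip_width: 0.0004
grasp_force: 4.1
```

drive_tool --angular '[[0, 0, 0], [0, 0, 0], [0, 0, 0], [0, 0, 0], [0, 0, 0], [0, 0, 0]]' --delta_pos '[[0, 0.2, 0], [0, 0.4, 0], [0, 0.4, 0], [0, 0.4, 0], [0, 0.2, 0], [0, 0, 0]]' --gripper '[0, 0, 0, 0, 0, 0]'

```text
time_s: 11.75
tool_pos: [0.582, 0.0279, 0.1562]
tool_rot: [180.0, 0.1, 18.7]
force: [-6.4, -0.3, 13.7]
grip_width: 0.0006
grasp_force: 7.0
```

Run:
```python
from h import *
st()
```

```text
t 11.75 along -29.98 mm across 1.14 tipz 142.18 mm rot [1.7996e+02 6.0000e-02 1.8720e+01] F [-6.43 -0.28 13.71] Fd -1.80 w 0.0006
```

drive_tool --angular '[[0, 0, 0], [0, 0, 0], [0, 0, 0], [0, 0, 0], [0, 0, 0], [0, 0, 0]]' --delta_pos '[[0, 0.2, 0], [0, 0.4, 0], [0, 0.4, 0], [0, 0.4, 0], [0, 0.2, 0], [0, 0, 0]]' --gripper '[0, 0, 0, 0, 0, 0]'

```text
time_s: 12.35
tool_pos: [0.5874, 0.0118, 0.1563]
tool_rot: [179.9, 0.1, 18.7]
force: [-7.0, -1.8, 14.2]
grip_width: 0.0004
grasp_force: 7.1
```

drive_tool --angular '[[0, 0, 0], [0, 0, 0], [0, 0, 0], [0, 0, 0], [0, 0, 0], [0, 0, 0], [0, 0, 0]]' --delta_pos '[[0, 0.2, 0], [0, 0.4, 0.02], [0, 0.4, 0.02], [0, 0.4, 0.03], [0, 0.4, 0.03], [0, 0.2, 0.03], [0, 0, 0]]' --gripper '[0, 0, 0, 0, 0, 0, 0]'

```text
time_s: 13.05
tool_pos: [0.594, -0.0084, 0.1552]
tool_rot: [179.8, 0.1, 18.6]
force: [-6.8, -2.9, 15.6]
grip_width: 0.0009
grasp_force: 7.7
```

Run:
```python
from h import *
st();p=eyes.read_camera('top');rollpos(p)
```

```text
t 13.05 along 8.28 mm across 1.42 tipz 141.20 mm rot [1.7981e+02 6.0000e-02 1.8630e+01] F [-6.82 -2.88 15.55] Fd 0.54 w 0.0009
```

drive_tool --angular '[[0, 0, 0], [0, 0, 0], [0, 0, 0], [0, 0, 0], [0, 0, 0]]' --delta_pos '[[0, 0, -0.3], [0, 0, -0.7], [0, -1.3, -0.5], [0, -1.3, 0], [0, 0, 0]]' --gripper '[0, 0, 0, 0, 0]'

```text
time_s: 13.65
tool_pos: [0.5845, 0.0224, 0.1679]
tool_rot: [-179.9, -0.0, 19.0]
force: [-0.3, -0.1, 0.3]
grip_width: 0.0005
grasp_force: 0.0
```

Run:
```python
from h import *
st();p=eyes.read_camera('top');rollpos(p);save(p,'t4.png',(210,160,350,275),5)
```

```text
t 13.65 along -23.93 mm across 0.54 tipz 153.92 mm rot [-1.7993e+02 -2.0000e-02  1.9030e+01] F [-0.27 -0.1   0.27] Fd 0.01 w 0.0005
```

View pics/t4.png

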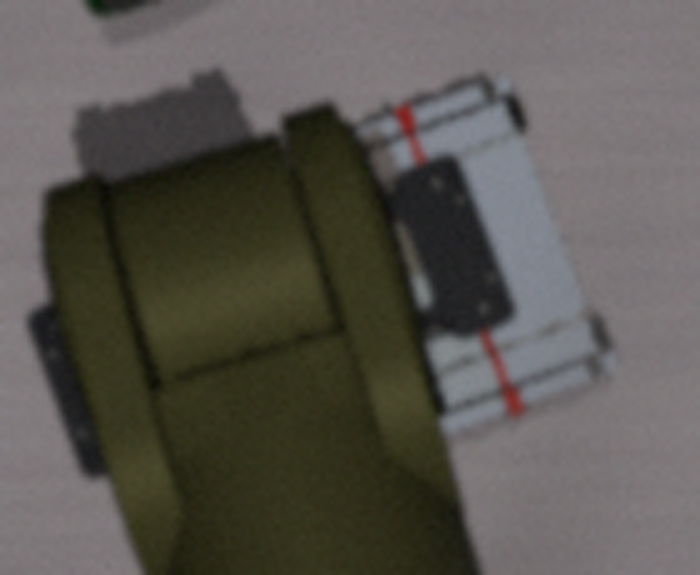

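The top camera is occluded by the arm now (only the red line ends at (405,115)/(515,400) show), so I'll use the scene camera.

```bash
cat >> h.py <<'E'
def rollscene():
    p=eyes.read_camera('scene')
    for c in models.cut_out(p,'roller'):
        if c['centre'][0]>335 : continue
        h=np.argwhere(c['pixels'])[:,::-1].astype(float)
        f=lambda P:np.array([P[:,0].max(),P[:,1].max(),(P[:,0]+P[:,1]).max(),(P[:,1]-P[:,0]).max()])
        S=np.arange(-.09,.1,.001);T=np.linspace(0,2*np.pi,60);G=[]
        for s in S:
            G.append(f(proj(p,[np.r_[Mc+U*a+D*(s+.045*np.cos(t)),.097+.045*np.sin(t)] for t in T for a in(-.067,.067)])))
        G=np.array(G);q=f(h)
        print('scene p %.2f'%c['p'],[1e3*round(S[np.argmin(abs(G[:,i]-q[i]))],3) for i in range(4)])
    return p
E
python3 -c "
from h import *
p=rollscene();st();save(p,'s4.png',(230,130,340,250),5)"
```

```text
scene p 0.80 [np.float64(2.0), np.float64(-9.0), np.float64(-13.0), np.float64(-8.0)]
t 13.85 along -19.64 mm across 1.14 tipz 153.37 mm rot [1.7998e+02 3.0000e-02 1.8750e+01] F [ 0.46  1.37 -0.46] Fd -1.15 w 0.0005
```

View pics/s4.png

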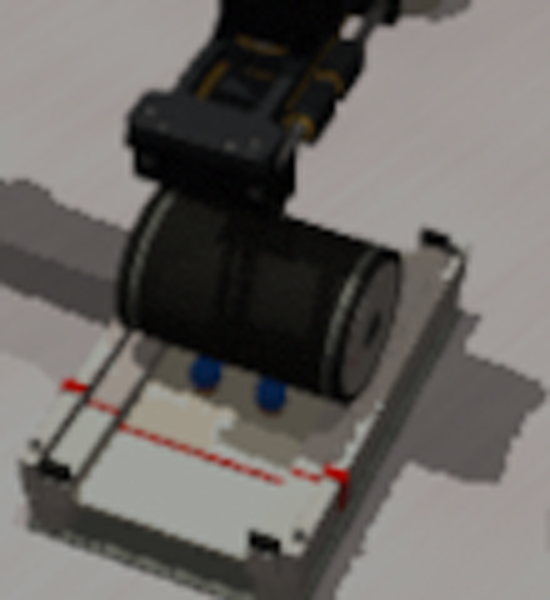

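The picture shows rows 1 and 2 under the roller (centre ≈ -8 mm) and only row 3 (205,370), (270,393) visible. Next stroke.

drive_tool --angular '[[0, 0, 0], [0, 0, 0], [0, 0, 0], [0, 0, 0], [0, 0, 0], [0, 0, 0]]' --delta_pos '[[0, -0.1, 0.6], [0, 0, 0.4], [0, 0, 0.2], [0, 0, 0.15], [0, 0, 0.05], [0, 0, 0]]' --gripper '[0, 0, 0, 0, 0, 0]'

```text
time_s: 14.45
tool_pos: [0.5848, 0.0194, 0.155]
tool_rot: [180.0, 0.1, 18.7]
force: [-4.2, -0.9, 9.9]
grip_width: 0.0009
grasp_force: 4.9
```

drive_tool --angular '[[0, 0, 0], [0, 0, 0], [0, 0, 0], [0, 0, 0], [0, 0, 0], [0, 0, 0]]' --delta_pos '[[0, 0.2, 0], [0, 0.4, 0], [0, 0.4, 0], [0, 0.4, 0], [0, 0.2, 0], [0, 0, 0]]' --gripper '[0, 0, 0, 0, 0, 0]'

```text
time_s: 15.05
tool_pos: [0.5899, 0.0041, 0.1562]
tool_rot: [179.9, 0.1, 18.7]
force: [-7.1, -0.3, 15.5]
grip_width: 0.0005
grasp_force: 7.9
```

Run:
```python
from h import *
st()
```

```text
t 15.05 along -4.87 mm across 1.34 tipz 142.15 mm rot [1.7995e+02 8.0000e-02 1.8710e+01] F [-7.07 -0.25 15.55] Fd -2.03 w 0.0005
```

drive_tool --angular '[[0, 0, 0], [0, 0, 0], [0, 0, 0], [0, 0, 0], [0, 0, 0], [0, 0, 0]]' --delta_pos '[[0, 0.2, 0], [0, 0.4, 0], [0, 0.4, 0], [0, 0.4, 0], [0, 0.2, 0], [0, 0, 0]]' --gripper '[0, 0, 0, 0, 0, 0]'

```text
time_s: 15.65
tool_pos: [0.5951, -0.0121, 0.1563]
tool_rot: [179.9, 0.1, 18.7]
force: [-7.7, -1.4, 16.6]
grip_width: 0.0001
grasp_force: 8.1
```

drive_tool --angular '[[0, 0, 0], [0, 0, 0], [0, 0, 0], [0, 0, 0], [0, 0, 0], [0, 0, 0], [0, 0, 0]]' --delta_pos '[[0, 0.2, 0], [0, 0.4, 0.02], [0, 0.4, 0.02], [0, 0.4, 0.03], [0, 0.4, 0.03], [0, 0.2, 0.03], [0, 0, 0]]' --gripper '[0, 0, 0, 0, 0, 0, 0]'

```text
time_s: 16.35
tool_pos: [0.6016, -0.0329, 0.1551]
tool_rot: [179.8, 0.1, 18.6]
force: [-7.7, -3.4, 17.6]
grip_width: 0.0004
grasp_force: 8.6
```

Run:
```python
from h import *
st();rollscene()
```

```text
t 16.35 along 33.90 mm across 2.14 tipz 141.09 mm rot [1.7976e+02 1.4000e-01 1.8600e+01] F [-7.7  -3.38 17.6 ] Fd 0.73 w 0.0004
scene p 0.57 [np.float64(25.0), np.float64(19.0), np.float64(6.0), np.float64(17.0)]
```

drive_tool --angular '[[0, 0, 0], [0, 0, 0], [0, 0, 0], [0, 0, 0], [0, 0, 0], [0, 0, 0]]' --delta_pos '[[0, 0, -0.3], [0, 0, -0.7], [0, -1.3, -0.5], [0, -1.5, 0], [0, 0, 0], [0, 0, 0]]' --gripper '[0, 0, 0, 0, 0, 0]'

```text
time_s: 17.05
tool_pos: [0.5924, -0.0021, 0.1672]
tool_rot: [180.0, 0.0, 18.9]
force: [-0.0, -0.6, -0.7]
grip_width: 0.0004
grasp_force: 0.0
```

Run:
```python
from h import *
st();p=rollscene();save(p,'s5.png',(230,130,340,250),5)
```

```text
t 17.05 along 1.85 mm across 0.90 tipz 153.23 mm rot [1.7998e+02 2.0000e-02 1.8880e+01] F [-0.01 -0.63 -0.71] Fd 0.59 w 0.0004
scene p 0.57 [np.float64(25.0), np.float64(15.0), np.float64(-3.0), np.float64(15.0)]
```

View pics/s5.png

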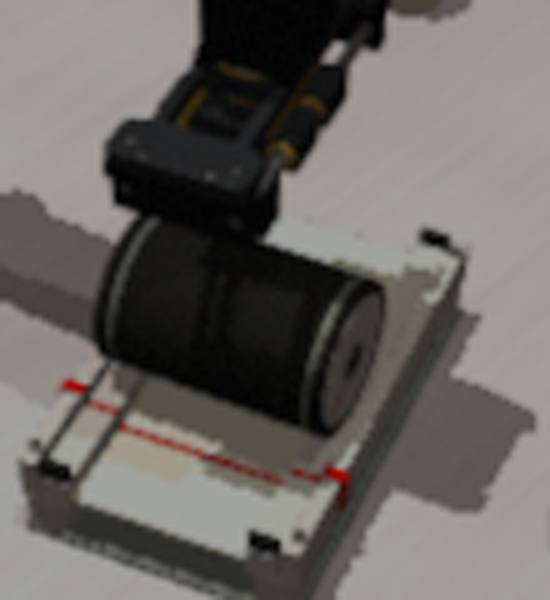

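All caps are now ahead of or beneath the roller; centre ≈ +15 mm, red line at (65,385)–(345,475). Next stroke.

drive_tool --angular '[[0, 0, 0], [0, 0, 0], [0, 0, 0], [0, 0, 0], [0, 0, 0], [0, 0, 0]]' --delta_pos '[[0, 0, 0.6], [0, 0, 0.4], [0, 0, 0.2], [0, 0, 0.13], [0, 0, 0.05], [0, 0, 0]]' --gripper '[0, 0, 0, 0, 0, 0]'

```text
time_s: 17.75
tool_pos: [0.5925, -0.0034, 0.1548]
tool_rot: [180.0, 0.1, 18.7]
force: [-3.8, -0.6, 8.7]
grip_width: 0.0006
grasp_force: 4.2
```

drive_tool --angular '[[0, 0, 0], [0, 0, 0], [0, 0, 0], [0, 0, 0], [0, 0, 0], [0, 0, 0]]' --delta_pos '[[0, 0.2, 0], [0, 0.4, 0], [0, 0.4, 0], [0, 0.4, 0], [0, 0.2, 0], [0, 0, 0]]' --gripper '[0, 0, 0, 0, 0, 0]'

```text
time_s: 18.35
tool_pos: [0.5975, -0.02, 0.156]
tool_rot: [179.9, 0.1, 18.7]
force: [-7.8, -1.3, 16.1]
grip_width: 0.0003
grasp_force: 7.9
```

drive_tool --angular '[[0, 0, 0], [0, 0, 0], [0, 0, 0], [0, 0, 0], [0, 0, 0], [0, 0, 0]]' --delta_pos '[[0, 0.2, 0], [0, 0.4, 0], [0, 0.4, 0], [0, 0.4, 0], [0, 0.2, 0], [0, 0, 0]]' --gripper '[0, 0, 0, 0, 0, 0]'

```text
time_s: 18.95
tool_pos: [0.6023, -0.0358, 0.1562]
tool_rot: [179.8, 0.2, 18.6]
force: [-8.5, -2.4, 17.5]
grip_width: 0.0006
grasp_force: 8.7
```

Run:
```python
from h import *
st();rollscene()
```

```text
t 18.95 along 36.89 mm across 2.35 tipz 142.22 mm rot [179.83   0.18  18.63] F [-8.46 -2.39 17.52] Fd -0.46 w 0.0006
scene p 0.90 [np.float64(39.0), np.float64(38.0), np.float64(34.0), np.float64(34.0)]
```

drive_tool --angular '[[0, 0, 0], [0, 0, 0], [0, 0, 0], [0, 0, 0], [0, 0, 0], [0, 0, 0], [0, 0, 0]]' --delta_pos '[[0, 0.2, 0], [0, 0.4, 0], [0, 0.4, 0], [0, 0.3, 0.02], [0, 0.2, 0.02], [0, 0.1, 0.02], [0, 0, 0]]' --gripper '[0, 0, 0, 0, 0, 0, 0]'

```text
time_s: 19.75
tool_pos: [0.6072, -0.0517, 0.1557]
tool_rot: [179.8, 0.2, 18.6]
force: [-9.3, -4.3, 18.0]
grip_width: 0.0008
grasp_force: 9.1
```

drive_tool --angular '[[0, 0, 0], [0, 0, 0], [0, 0, 0], [0, 0, 0], [0, 0, 0], [0, 0, 0]]' --delta_pos '[[0, 0, -0.3], [0, 0, -0.7], [0, -1.3, -0.5], [0, -1.2, 0], [0, 0, 0], [0, 0, 0]]' --gripper '[0, 0, 0, 0, 0, 0]'

```text
time_s: 20.35
tool_pos: [0.5999, -0.0241, 0.1678]
tool_rot: [180.0, 0.0, 18.9]
force: [-0.7, -0.2, -0.1]
grip_width: 0.0003
grasp_force: 0.0
```

Run:
```python
from h import *
st();p=rollscene();p=eyes.read_camera('wrist');save(p,'w2.png')
```

```text
t 20.35 along 25.08 mm across 0.92 tipz 153.79 mm rot [1.7999e+02 2.0000e-02 1.8860e+01] F [-0.68 -0.19 -0.08] Fd -0.04 w 0.0003
scene p 0.83 [np.float64(47.0), np.float64(42.0), np.float64(25.0), np.float64(44.0)]
```

View pics/w2.png

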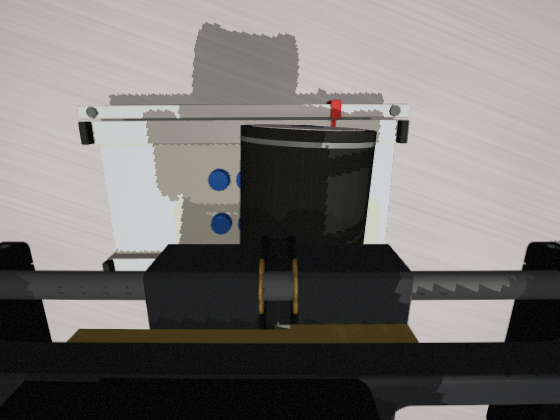

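The wrist view shows two pressed caps (219,180), (222,223) behind the roller (241–375 wide), which is short of the red clip at (335,108). From here I measure numerically.

```bash
cat >> h.py <<'E'
def rollwrist():
    p=eyes.read_camera('wrist');g=p['pixels'].max(2).astype(int);S=np.arange(0,.1,.0005);T=np.linspace(0,2*np.pi,90);M=[];W=[]
    rows=range(165,232,8)
    for s in S:
        P=proj(p,[np.r_[Mc+U*a+D*(s+.045*np.cos(t)),.097+.045*np.sin(t)] for t in T for a in(-.067,.067)])
        im=np.zeros((420,560),np.uint8);cv2.fillConvexPoly(im,cv2.convexHull(P.astype(np.float32))[:,0].round().astype(int),1)
        e=[np.flatnonzero(im[r])[[0,-1]] if im[r].any() else (0,0) for r in rows];M.append([(a+b)/2 for a,b in e]);W.append(np.mean([b-a for a,b in e]))
    c=[]
    for r in rows:
        k=(g[r]<70).astype(np.uint8)[None];n,l,stt,_=cv2.connectedComponentsWithStats(k);i=1+np.argmax(stt[1:,4]);c.append((stt[i,0],stt[i,0]+stt[i,2]-1))
    c=np.array(c);j=np.argmin([np.median(abs(np.array(m)-c.mean(1))) for m in M])
    print('wrist roller s %.1f mm'%(1e3*S[j]),'width',np.diff(c)[:,0],'pred',W[j])
    hsv=cv2.cvtColor(p['pixels'],cv2.COLOR_RGB2HSV);r=((hsv[...,0]<8)|(hsv[...,0]>172))&(hsv[...,1]>120)&(hsv[...,2]>80);r[235:]=0
    q=np.argwhere(r)[:,::-1].astype(float)
    if len(q): print('red',len(q),q.mean(0),[round(1e3*(ray(p,q.mean(0),z)[:2]-Mc)@D,1) for z in(.054,.062)])
    b=((hsv[...,0]>100)&(hsv[...,0]<130)&(hsv[...,1]>150)).astype(np.uint8);b[240:]=0
    n,_,s_,cc=cv2.connectedComponentsWithStats(b)
    for i in range(1,n):
        if s_[i,4]>30:
            v=ray(p,cc[i],.052)[:2]-Mc;print('cap',s_[i,4],(1e3*v@U).round(1),(1e3*v@D).round(1))
E
python3 - <<'E'
from h import *
rollwrist();st()
E
```

```text
wrist roller s 44.0 mm width [131 130 129 128 127 126 125 125 124] pred 128.66666666666666
red 214 [334.92990654 110.72897196] [np.float64(72.1), np.float64(70.7)]
cap 344 -20.5 -24.0
cap 46 -20.4 -6.9
cap 322 18.8 -23.9
t 20.55 along 26.62 mm across 1.13 tipz 153.74 mm rot [1.800e+02 3.000e-02 1.871e+01] F [ 0.13  0.05 -0.93] Fd -0.00 w 0.0005
```

drive_tool --angular '[[0, 0, 0], [0, 0, 0], [0, 0, 0], [0, 0, 0], [0, 0, 0], [0, 0, 0]]' --delta_pos '[[0, 0.4, 0.6], [0, 0, 0.4], [0, 0, 0.2], [0, 0, 0.15], [0, 0, 0.06], [0, 0, 0]]' --gripper '[0, 0, 0, 0, 0, 0]'

```text
time_s: 21.15
tool_pos: [0.6011, -0.029, 0.1553]
tool_rot: [180.0, 0.1, 18.7]
force: [-4.9, 0.2, 8.7]
grip_width: 0.0001
grasp_force: 4.7
```

drive_tool --angular '[[0, 0, 0], [0, 0, 0], [0, 0, 0], [0, 0, 0], [0, 0, 0], [0, 0, 0], [0, 0, 0], [0, 0, 0], [0, 0, 0]]' --delta_pos '[[0, 0.2, 0], [0, 0.4, 0], [0, 0.4, 0], [0, 0.4, -0.02], [0, 0.4, -0.02], [0, 0.4, -0.02], [0, 0.4, 0], [0, 0.2, 0], [0, 0, 0]]' --gripper '[0, 0, 0, 0, 0, 0, 0, 0, 0]'

```text
time_s: 22.05
tool_pos: [0.6097, -0.0572, 0.1563]
tool_rot: [179.9, 0.2, 18.7]
force: [-6.9, -2.2, 13.3]
grip_width: 0.0004
grasp_force: 6.2
```

drive_tool --angular '[[0, 0, 0], [0, 0, 0], [0, 0, 0], [0, 0, 0], [0, 0, 0], [0, 0, 0], [0, 0, 0], [0, 0, 0], [0, 0, 0], [0, 0, 0]]' --delta_pos '[[0, 0.2, 0], [0, 0.3, 0], [0, 0.4, 0], [0, 0.4, 0], [0, 0.4, 0], [0, 0.3, 0], [0, 0.2, 0], [0, 0.1, 0], [0, 0, 0], [0, 0, 0]]' --gripper '[0, 0, 0, 0, 0, 0, 0, 0, 0, 0]'

```text
time_s: 23.05
tool_pos: [0.6167, -0.079, 0.1554]
tool_rot: [179.9, 0.2, 18.7]
force: [-5.7, -3.3, 7.6]
grip_width: 0.0005
grasp_force: 4.1
```

Run:
```python
from h import *
st();rollwrist();rollscene()
```

```text
t 23.05 along 82.42 mm across 2.61 tipz 141.37 mm rot [179.9    0.2   18.67] F [-5.74 -3.27  7.65] Fd 1.25 w 0.0005
wrist roller s 70.0 mm width [139 137 137 135 134 133 133 137 132] pred 137.0
red 234 [261.84188034 108.1965812 ] [np.float64(70.5), np.float64(70.9)]
cap 401 -20.6 0.7
cap 416 -20.4 -23.1
cap 372 18.6 0.8
cap 377 18.8 -22.9
scene p 0.92 [np.float64(82.0), np.float64(65.0), np.float64(43.0), np.float64(65.0)]
```

drive_tool --angular '[[0, 0, 0], [0, 0, 0], [0, 0, 0], [0, 0, 0], [0, 0, 0], [0, 0, 0], [0, 0, 0]]' --delta_pos '[[0, 0, -0.05], [0, 0, -0.1], [0, 0, -0.4], [0, 0, -1.0], [0, -2, -2], [0, 0, 0], [0, 0, 0]]' --gripper '[0, 0, 0, 0, 0, 0, 0]'

```text
time_s: 23.9
tool_pos: [0.612, -0.058, 0.1906]
tool_rot: [179.9, -0.1, 18.8]
force: [0.4, 0.4, -0.2]
grip_width: 0.0003
grasp_force: 0.0
```

Run:
```python
from h import *
st();rollwrist();rollscene()
p=eyes.read_camera('top');rollpos(p)
```

```text
t 23.90 along 61.01 mm across 0.32 tipz 176.61 mm rot [ 1.7993e+02 -8.0000e-02  1.8820e+01] F [ 0.43  0.38 -0.23] Fd -0.22 w 0.0003
wrist roller s 68.5 mm width [117 116 115 114 113 113 113 112 110] pred 115.77777777777777
red 176 [289.90909091 112.75      ] [np.float64(71.5), np.float64(71.2)]
cap 301 -20.2 -23.2
cap 288 -20.3 0.4
cap 31 -20.0 17.2
cap 278 19.1 -23.1
cap 274 19.0 0.6
scene p 0.66 [np.float64(82.0), np.float64(69.0), np.float64(52.0), np.float64(68.0)]
p 0.30 along -126.9..33.7 across -82.1..81.1
```

drive_tool --angular '[[0, 0, 0], [0, 0, 0], [0, 0, 0], [0, 0, 0], [0, 0, 0], [0, 0, 0], [0, 0, 0]]' --delta_pos '[[0, 0.6, 2.0], [0, 0, 1.0], [0, 0, 0.2], [0, 0, 0.15], [0, 0, 0.1], [0, 0, 0.05], [0, 0, 0]]' --gripper '[0, 0, 0, 0, 0, 0, 0]'

```text
time_s: 24.85
tool_pos: [0.6132, -0.0643, 0.1564]
tool_rot: [179.9, 0.0, 18.7]
force: [-4.3, -1.0, 6.5]
grip_width: 0.0002
grasp_force: 2.9
```

drive_tool --angular '[[0, 0, 0], [0, 0, 0], [0, 0, 0], [0, 0, 0], [0, 0, 0], [0, 0, 0]]' --delta_pos '[[0, 0.1, 0], [0, 0.2, 0], [0, 0.2, 0], [0, 0.1, 0], [0, 0, 0], [0, 0, 0]]' --gripper '[0, 0, 0, 0, 0, 0]'

```text
time_s: 25.45
tool_pos: [0.615, -0.0702, 0.1564]
tool_rot: [179.9, 0.1, 18.7]
force: [-4.0, -0.6, 5.5]
grip_width: 0.0009
grasp_force: 3.0
```

Run:
```python
from h import *
st();rollwrist()
```

```text
t 25.45 along 73.52 mm across 1.45 tipz 142.38 mm rot [1.7992e+02 6.0000e-02 1.8730e+01] F [-4.03 -0.64  5.49] Fd -0.69 w 0.0009
wrist roller s 72.0 mm width [137 136 136 135 134 133 132 131 130] pred 135.0
red 222 [274.35585586 109.97747748] [np.float64(71.0), np.float64(71.0)]
cap 411 -20.5 -23.1
cap 392 -20.6 0.5
cap 367 18.7 -23.0
cap 357 18.6 0.5
```

drive_tool --angular '[[0, 0, 0], [0, 0, 0], [0, 0, 0], [0, 0, 0], [0, 0, 0], [0, 0, 0], [0, 0, 0], [0, 0, 0], [0, 0, 0], [0, 0, 0], [0, 0, 0], [0, 0, 0], [0, 0, 0], [0, 0, 0], [0, 0, 0], [0, 0, 0]]' --delta_pos '[[0, 0, -0.05], [0, 0, -0.1], [0, 0, -0.4], [0, 0, -1.5], [0, 0, -3], [0, 0, -4], [-1, 2, -2], [-2, 3.9, 0], [-2, 3.9, 0], [-2, 3.9, 0], [-2, 3.9, 0], [-2, 3.9, 0], [-2, 3.9, 0], [-2, 3.9, 0], [-2, 3.9, 0], [0, 0, 0]]' --gripper '[0, 0, 0, 0, 0, 0, 0, 0, 0, 0, 0, 0, 0, 0, 0, 0]'

```text
time_s: 27.1
tool_pos: [0.557, -0.448, 0.2652]
tool_rot: [179.8, 0.2, 18.1]
force: [-1.0, -0.7, -0.6]
grip_width: 0.0004
grasp_force: 0.0
```

Run:
```python
from h import *
st();rollscene()
p=eyes.read_camera('top');rollpos(p);caps,red=measure(p)
for c in caps: print('cap',((c[:2]-Mc)@U*1e3).round(1),((c[:2]-Mc)@D*1e3).round(1))
if len(red): print('red',((red[:,:2]-Mc)@D*1e3).mean(),np.ptp((red[:,:2]-Mc)@U*1e3))
T=np.linspace(0,2*np.pi,90)
for s in(.066,.069,.072,.075):
    Y=np.array([ray(p,a,.097) for a in proj(p,[np.r_[Mc+U*a+D*(s+.045*np.cos(t)),.097+.045*np.sin(t)] for t in T for a in(-.067,.067)])])[:,:2]-Mc;print(s,(Y@D).min(),(Y@D).max())
```

```text
t 27.10 along 412.61 mm across 177.84 tipz 251.15 mm rot [179.81   0.18  18.08] F [-0.96 -0.68 -0.58] Fd 0.33 w 0.0004
scene p 0.64 [np.float64(82.0), np.float64(72.0), np.float64(60.0), np.float64(70.0)]
p 0.92 along 25.1..120.0 across -72.1..71.0
cap -19.9 25.4
cap -20.0 -0.3
cap -19.4 -23.9
cap 19.8 24.2
cap 19.8 0.1
cap 20.1 -23.4
red 72.56264083044701 169.4138927633358
0.066 0.02098992062517782 0.11128836163820675
0.069 0.02398497744300166 0.11430796114769107
0.072 0.02698003426082546 0.11732756065717526
0.075 0.029975091078649277 0.12034716016665961
```

Run:
```python
from h import *
p=eyes.read_camera('scene');hsv=cv2.cvtColor(p['pixels'],cv2.COLOR_RGB2HSV)
b=((hsv[...,0]>100)&(hsv[...,0]<130)&(hsv[...,1]>150)).astype(np.uint8)
for f in('s',):
    n,_,s,c=cv2.connectedComponentsWithStats(b[165:225,255:310]);print([(int(s[i,4]),(c[i]+[255,165]).round(1)) for i in range(1,n)])
P=[[*(Mc+U*a+D*y),z] for z in(.052,.057) for y in(-.024,0,.024) for a in(-.02,.02)]
print(proj(p,P).round(1))
im=cv2.imread('pics/scene1.png');hs=cv2.cvtColor(im,cv2.COLOR_BGR2HSV);b=((hs[...,0]>100)&(hs[...,0]<130)&(hs[...,1]>150)).astype(np.uint8)
n,_,s,c=cv2.connectedComponentsWithStats(b[165:225,255:310]);print('before',[(int(s[i,4]),(c[i]+[255,165]).round(1)) for i in range(1,n)])
```

```text
[(3, array([291., 196.]))]
[[290.4 197.3]
 [277.7 193.2]
 [287.1 202.8]
 [274.2 198.6]
 [283.7 208.5]
 [270.7 204.2]
 [290.4 196.1]
 [277.7 192. ]
 [287.1 201.6]
 [274.2 197.4]
 [283.7 207.2]
 [270.6 203. ]]
before [(78, array([274.2, 198.6])), (81, array([287.1, 202.7]))]
```

drive_tool --angular '[[0, 0, 0], [0, 0, 0], [0, 0, 0], [0, 0, 0], [0, 0, 0], [0, 0, 0], [0, 0, 0], [0, 0, 0], [0, 0, 0], [0, 0, 0], [0, 0, 0], [0, 0, 0]]' --delta_pos '[[1.8, -4.2, 0], [1.8, -4.2, 0], [1.8, -4.2, 0], [1.8, -4.2, 0], [1.8, -4.2, 0], [1.8, -4.2, 0], [1.8, -4.2, 0], [1.8, -4.2, 0], [1.8, -4.2, 0], [1.8, -4.2, 0], [0, 0, 0], [0, 0, 0]]' --gripper '[0, 0, 0, 0, 0, 0, 0, 0, 0, 0, 0, 0]'

```text
time_s: 28.55
tool_pos: [0.596, 0.0204, 0.2663]
tool_rot: [179.9, -0.0, 19.1]
force: [0.2, -0.4, 0.4]
grip_width: 0.0005
grasp_force: 0.0
```

Run:
```python
from h import *
st();rollwrist()
p=eyes.read_camera('wrist');print(p['origin'])
hsv=cv2.cvtColor(p['pixels'],cv2.COLOR_RGB2HSV);b=((hsv[...,0]>100)&(hsv[...,0]<130)&(hsv[...,1]>150)).astype(np.uint8);b[240:]=0
n,_,s,c=cv2.connectedComponentsWithStats(b);c=[c[i] for i in range(1,n) if s[i,4]>60]
for z in(.052,.057):
    v=np.array([[1e3*(ray(p,q,z)[:2]-Mc)@U,1e3*(ray(p,q,z)[:2]-Mc)@D] for q in c]);print(z,v[np.argsort(v[:,1])].round(2).tolist())
```

```text
t 28.55 along -18.36 mm across -9.70 tipz 252.25 mm rot [ 1.7995e+02 -4.0000e-02  1.9110e+01] F [ 0.19 -0.45  0.37] Fd 0.49 w 0.0005
wrist roller s 73.0 mm width [91 91 91 89 89 89 87 87 89] pred 90.33333333333333
red 110 [360.60909091 123.4       ] [np.float64(73.2), np.float64(71.2)]
cap 162 -20.4 -24.3
cap 162 -20.4 -0.5
cap 170 -20.3 23.2
cap 160 19.2 -24.0
cap 160 19.1 -0.4
cap 163 19.2 23.5
[0.6665095  0.04236024 0.41449082]
0.052 [[-20.23, -24.29], [19.06, -24.26], [-20.49, -0.71], [18.87, -0.63], [-20.27, 23.02], [18.99, 23.38]]
0.057 [[-21.1, -24.18], [17.65, -24.15], [-21.36, -0.93], [17.46, -0.85], [-21.14, 22.48], [17.57, 22.83]]
```

```bash
python3 -c "
from cell import env
print(env.sign_off())"
```

```text
the job is handed in; nothing more can be done
None
```

I rolled the black roller over all six caps and left it lying still about 1 mm past the red line, then handed the job in with the gripper clear of everything. All six caps measure flush with the rail tops. The highest press I read was about 18 N, and the arm's clock stood at about 29 s of the 61 s.

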